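# Get the middle food tin out of the stack

### The arm

A 7-joint arm with a two-finger parallel gripper is mounted at the origin on the work surface. World frame = base frame: x ahead of the robot, y to its left, z up, the work surface at z = 0. Lengths are in m, angles in degrees, forces in N, time in s.
With the tool pointing down it reaches from about 0.425 to 0.875 m from the base axis. Payload 4.7 kg.
Tool frame: the origin (TCP) lies between the finger pads; the fingertips stand env.finger_overhang ahead of it and the grasp point (between the pads) lies 5 mm behind it (env.finger_overhang is the distance from the TCP to the fingertips, in m); z points along the fingers, y is the line along which they close (so a half turn about z gives the same grasp; the last joint's range is limited). The gripper opens to 87 mm and grips with 3 to 60 N. Pads are 19 mm wide; open, the fingers measure 117 mm over their backs; the gripper's body (75 mm by 190 mm) begins 51 mm behind the grasp point.
Start: joints at [-71.156, 18.392, -4.016, 83.108, 1.295, 78.541, -3.26], TCP at [0.201, 0.618, 0.237] pointing down, gripper open.
Joint ranges: [-163.93, 163.93], [-17.29, 119.83], [-79.2, 71.16], [3.27, 140.29], [-89.18, 269.18], [5.43, 117.66], [-154.24, 154.24]. Speed limits (degrees/s): [147.25, 147.25, 180, 180, 180, 180, 180].

### API

Orientations are given as [roll, pitch, yaw] about the fixed x, y, z axes, in that order (R = Rz(yaw) Ry(pitch) Rx(roll)).
In Python, from cell import telemetry, eyes, env, models gives the robot as it stands. The module is installed in compiled form; this text tells all that it offers.
- The arm moves only by the tool drive_tool, never from a script. Its arguments are lists of equal length, an entry for each row: "angular": the turn, a rotation vector about the tool's x, y, z in rad, a list of three; "delta_pos": the shift along the tool's x, y, z in cm, a list of three; "gripper": the finger opening in cm, from 0 to 8.7. A call has 1 to 20 rows; each row shifts and turns the commanded pose from where the row before left it, along the tool's axes as they then stand; what a row does not reach is not made up. A row lasts 1/10 s, in which the tool goes at most 50 mm and 8.59 degrees, less where a joint would pass 70% of its speed; a pose out of reach is approached as far as the arm can. A call with a gripper value outside its range is refused whole. The fingers move at their own pace and stop on an object; "squeeze" is the grip in N (left out, the last holds). Time passes only in rows, so rows that do not move let the fingers close. It gives the time, the measured TCP pose, the force, the opening and the grip force at its end, in the units of the state.
- telemetry.get_obs(): the state, without advancing time (a new reading comes with each control period).
- eyes.read_camera(name): name is "side" or "top" or "wrist"; returns a dict with "pixels" (384x512x3 uint8, red, green, blue), "mtx" (3x3 intrinsics, pixels), "origin" and "orientation" of the camera in the world. Camera axes: x right, y down, z forward; pixel columns grow to the right and rows downward; lengths in m; the calibration is good to about 2 mm. A picture is of the moment at which its call begins. There is no depth.
- env.sign_off(): hands the job in; it is judged then, once.
Trained networks look in a picture, given as the dict that the camera call returned (one of the last four; its "shot" number tells which), for a name from the list of things; names that differ only in an ending like _2 or _b are one class to them, and where a whole thing is asked for, a point or a joint stands for the part that bears it (a point fixed in the world has none). Each returns a list of dicts, best first, with "p" (0 to 1); they miss things now and then, are a little off and sometimes report something else, mostly with a low value. They report only what shows in the picture. A call takes as long as a camera call. They do not tell look-alikes from the thing itself.
- models.search_frame(picture, target): "centre" ([column, row] in pixels, amid what is visible of it).
- models.cut_out(picture, target): "pixels" (384x512 bool, what is visible of it) and "centre" ([column, row] in pixels, amid what is visible of it).
The state is a dict: "time_s": time; "qpos": joint angles; "joint_velocities": joint speeds; "effort": joint torques, N m; "tool_pos": TCP position; "tool_rot": TCP orientation; "force": force on the tool from outside, world axes, zero at the start; "wrist_torque": the same for the moment, N m; "grip_width": finger opening in m; "grasp_force": force on a finger pad.
Only numpy, scipy, OpenCV 4.12 (cv2) and the standard library are available. Lean on these libraries where they do the work, as an engineer would, in place of code of your own. Each camera call takes 0.05 s, during which the arm holds its last target. There are 200 camera calls.

### The job

The cook needs the shallow tin in the middle of the stack of three lidded tins: lift the upper tin off first and set it aside, then move the middle tin onto the green chopping board and leave it there. Finally put the upper tin squarely back on top of the bottom tin, which stays where it stands. Keep the tins upright and set them down without dropping them.

Things in the scene. Friction and masses are not known exactly. Their poses are not given: they have to be found in the camera images.
- upper_tin: The topmost of a stack of three dark steel food tins: 150 mm long (x), 58 mm wide (y), flat-sided, closed by a flat white plastic lid with a grey middle panel and a small steel clip at each end, 56 mm tall, about 0.3 kg. Origin at the centre of its underside, z up, x along its length. It lies loosely on the middle tin with its length along that of the tins below, within some 3 degrees and 3 mm.
- middle_tin: The middle tin of the stack, the shallowest: 150 mm long (x), 58 mm wide (y), flat-sided, closed by a flat white plastic lid with a grey middle panel and a small steel clip at each end, 40 mm tall, about 0.25 kg. Origin at the centre of its underside, z up, x along its length. It lies loosely on the bottom tin. (An identical tin that stands alone on the far side of the table is not part of the job.)
- bottom_tin: The bottom tin of the stack, loose on the steel table: 150 mm long (x), 58 mm wide (y), flat-sided, closed by a flat white plastic lid with a grey middle panel and a small steel clip at each end, 46 mm tall, about 0.45 kg. Origin at the centre of its underside, z up, x along its length. Its lid is flat: nothing locates the tin above but friction.
- board: Green plastic chopping board, fixed, flat and empty: 200 mm along its x, 300 mm along its y, 15 mm thick. Origin at the centre of its underside, z up, so its upper face is at z = 15 mm. It lies to the left or right of the stack and has room for two tins side by side, each lying along its x, 140 mm apart along its y.
Things that resemble listed ones, but are neither listed nor needed, are in the scene too. What is shaped like the middle_tin but yellow is not meant.

How it is judged (in metres and radians):
On the way, in this order (a step that is already met when the one before it is completed fails the run):
1. the upper tin has been taken off and aside while the middle tin still lies on the bottom tin (horizontal distance between upper_tin and middle_tin above 0.08 m and horizontal distance between middle_tin and bottom_tin below 0.02 m and z of middle_tin in the frame of bottom_tin between 0.041 and 0.051 m), for 0.2 s.
2. the middle tin stands released on the chopping board (x of middle_tin in the frame of board between -0.085 and 0.085 m and y of middle_tin in the frame of board between -0.13 and 0.13 m and z of middle_tin in the frame of board between 0.011 and 0.02 m and angle between middle_tin's own z axis and vertical below 0.09 rad and contact force between the fingers and middle_tin below 0.1 N and linear speed of middle_tin below 0.02 m/s), for 0.2 s.
At the end, for the whole second after the job is handed in: Middle tin level (5 deg), at rest and released on the board, its centre within 85 mm (board x) and 130 mm (board y) of the board's centre; upper tin at rest flat on the bottom tin, centres within 15 mm, lengths within 10 degrees; bottom tin within 40 mm of its start (all of step 2 and horizontal distance between upper_tin and bottom_tin below 0.015 m and angle between the x axis of upper_tin and the x axis of bottom_tin, either way round below 0.175 rad and z of upper_tin in the frame of bottom_tin between 0.041 and 0.051 m and angle between each of upper_tin, bottom_tin's own z axis and vertical below 0.09 rad and contact force between the fingers and upper_tin below 0.1 N and linear speed of upper_tin below 0.02 m/s and distance of bottom_tin from where it was at the start of the episode below 0.04 m); the robot touches nothing.
It fails at once if a tin of the stack is tipped by more than about 30 degrees (angle between any of upper_tin, middle_tin, bottom_tin's own z axis and vertical above 0.52 rad).
It fails at once if a tin is dropped (moves freely, out of the fingers, faster than 0.8 m/s: a fall of 30 mm or more) ((linear speed of upper_tin above 0.8 m/s and contact force between the fingers and upper_tin below 0.1 N) or (linear speed of middle_tin above 0.8 m/s and contact force between the fingers and middle_tin below 0.1 N)).
It also fails if it takes over 67 s, if anything falls off the work surface, if the arm or the gripper's body presses on something with over 40 N, if the wrist force passes 120 N, or if a joint passes its speed limit or range.

## Working session

There is one attempt and no reset: what is moved stays moved. The work goes in short steps, Python scripts to look and compute and a tool call to move; the robot and the scene stay as the last step left them, time stands still between calls to the robot, and variables do not carry over. Pictures are saved under pics/ and viewed, at most 10 in all, crops included, and the job is handed in when it is done.

Besides the shell and the picture viewer there is one more tool, called after "Request:" by a JSON object that holds its "method" and its "body". drive_tool: Moves the arm, as the interface text tells. Its arguments: {"type":"object","properties":{"angular":{"type":"array","items":{"type":"array","items":{"type":"number"}}},"delta_pos":{"type":"array","items":{"type":"array","items":{"type":"number"}}},"gripper":{"type":"array","items":{"type":"number"}},"squeeze":{"type":"number"}},"required":["angular","delta_pos","gripper"]}

```bash
mkdir -p pics
python3 - <<'E'
from cell import telemetry, eyes, env, models
import cv2, numpy as np
print(env.finger_overhang, telemetry.get_obs())
ims=[]
for n in ["side","top","wrist"]:
    p=eyes.read_camera(n); ims.append(p["pixels"])
    print(n,p["mtx"].tolist() if hasattr(p["mtx"],'tolist') else p["mtx"],p["origin"],p["orientation"])
    for t in ["upper_tin","middle_tin","bottom_tin","board"]:
        print(t,[(np.round(d["centre"]).tolist(),round(d["p"],2)) for d in models.search_frame(p,t)])
for n,i in zip("stw",ims): cv2.imwrite(f"pics/{n}0.png",i[:,:,::-1])
E
```

```text
0.014 {'time_s': 0.0, 'qpos': array([-71.15797997,  18.43880933,  -4.01600836,  83.17424829,
         1.29567067,  78.54108524,  -3.2596709 ]), 'joint_velocities': array([ 0.05908343, -0.1017423 , -0.03684803,  0.04494574, -0.0162275 ,
       -0.03639695, -0.02436263]), 'effort': array([-4.90107723e-04, -4.91303194e+01, -4.04242957e-01, -3.12530065e+01,
       -6.38939836e-02,  4.38399380e-02,  1.76873218e-04]), 'tool_pos': array([0.20111337, 0.61755332, 0.23547013]), 'tool_rot': array([-1.79891140e+02,  6.25411303e-03,  1.61968637e+02]), 'force': array([-0.16130271,  0.98512343, -0.81319972]), 'wrist_torque': array([-0.02348122, -0.01574992,  0.02711633]), 'grasp_force': 0.0, 'grip_width': 0.0869146609112784}
side [[346.54134105809055, 0.0, 257.1732237207193], [0.0, 346.54134105809055, 193.89183224868856], [0.0, 0.0, 1.0]] [0.28305361 0.49755662 0.47422453] [-125.33581702   -0.22867839 -154.82261352]
upper_tin [([166.0, 262.0], 0.91)]
middle_tin [([226.0, 237.0], 0.86), ([171.0, 297.0], 0.85), ([176.0, 317.0], 0.59)]
bottom_tin [([175.0, 317.0], 0.84)]
board [([272.0, 169.0], 0.75)]
top [[415.25338210408773, 0.0, 257.20160034709835], [0.0, 415.25338210408773, 199.5159225886887], [0.0, 0.0, 1.0]] [ 0.45492837 -0.00200628  0.84269251] [-173.87088325   -1.42187328  -88.34433068]
upper_tin [([110.0, 183.0], 0.97)]
middle_tin [([210.0, 192.0], 0.89), ([133.0, 190.0], 0.74)]
bottom_tin [([138.0, 200.0], 0.97)]
board [([357.0, 188.0], 0.57)]
wrist [[301.6701105843499, 0.0, 255.87249128278347], [0.0, 301.6701105843499, 187.54868697317607], [0.0, 0.0, 1.0]] [0.13062483 0.64161666 0.38381013] [1.64163466e+02 2.24978899e-02 7.19771796e+01]
upper_tin []
middle_tin []
bottom_tin []
board []
```

View pics/t0.png

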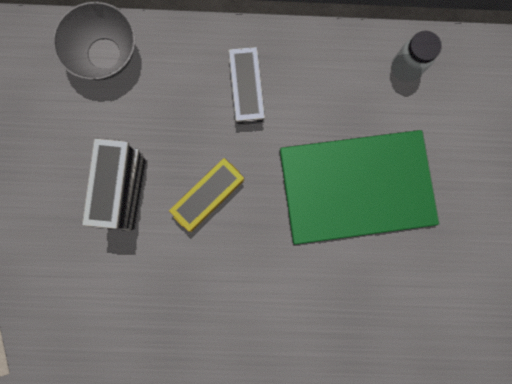

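View pics/s0.png

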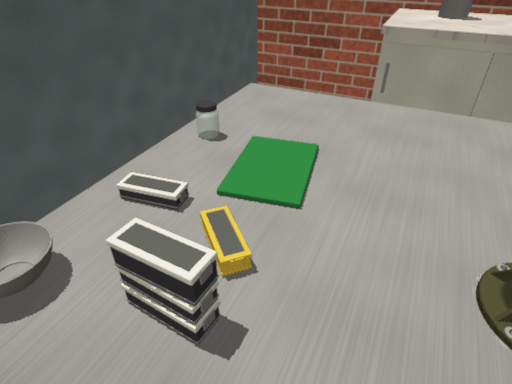

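The top view shows the stack's upper lid at about (107,183) and the board at (358,187). Three things could pass for the middle tin:
- The yellow tin at (207,195) is excluded by its colour.
- The white-lidded tin standing alone at (247,85) is the look-alike that isn't part of the job.
- The middle layer of the stack, at top (133,190) and side (171,290), is the one meant.

```bash
cat > h.py <<'E'
from cell import telemetry, eyes, env, models
import cv2, numpy as np
from scipy.spatial.transform import Rotation as R
def rot(p): return R.from_euler('xyz',p["orientation"],degrees=True).as_matrix() if np.shape(p["orientation"])==(3,) else np.array(p["orientation"])
def back(p,uv,z):
    uv=np.atleast_2d(uv).astype(float)
    d=(rot(p)@np.linalg.inv(p["mtx"])@np.c_[uv,np.ones(len(uv))].T).T
    o=np.array(p["origin"]); return (o+d*((z-o[2])/d[:,2])[:,None])[:,:2]
def rect(p,mask,z):
    c=max(cv2.findContours(mask.astype(np.uint8),cv2.RETR_EXTERNAL,cv2.CHAIN_APPROX_NONE)[0],key=cv2.contourArea)[:,0]
    w=(back(p,c,z)*1000).astype(np.float32)
    (cx,cy),_,_=r=cv2.minAreaRect(w)
    b=cv2.boxPoints(r); e=[b[1]-b[0],b[2]-b[1]]; l=max(e,key=np.linalg.norm)
    return np.round([cx,cy],1), np.round(sorted(np.linalg.norm(e,axis=1)),1), round((np.degrees(np.arctan2(l[1],l[0]))+90)%180-90,2)
def lid(p,box):   # white rims in box (c0,r0,c1,r1)
    a=p["pixels"].astype(int); m=(a.min(2)>120)&(a.max(2)-a.min(2)<40)
    k=np.zeros_like(m); k[box[1]:box[3],box[0]:box[2]]=1; return m&k
E
python3 - <<'E'
from h import *
p=eyes.read_camera("top")
print("rot check",np.round(rot(p),2).tolist())
print("upper lid",rect(p,lid(p,(75,130,145,240)),.142))
a=p["pixels"].astype(int); g=(a[...,1]>a[...,0]+40)&(a[...,1]>a[...,2]+40)
print("board",rect(p,g,.015))
print("lone",rect(p,lid(p,(220,40,275,130)),.04))
s=eyes.read_camera("side"); print(np.round(rot(s),2).tolist())
# project stack corners with upper's pose to check lower tins
cv2.imwrite("pics/crop.png",cv2.resize(s["pixels"][210:345,95:230,::-1],None,fx=4.4,fy=4.4,interpolation=cv2.INTER_CUBIC))
E
```

```text
rot check [[0.03, -0.99, 0.11], [-1.0, -0.03, -0.02], [0.02, -0.11, -0.99]]
upper lid (array([554.5, 235.6]), array([117.9, 175.9], dtype=float32), np.float32(2.05))
board (array([ 579. , -224.4]), array([195. , 294.5], dtype=float32), np.float32(-80.71))
lone (array([775.3,   2.4]), array([ 91.9, 205. ], dtype=float32), np.float32(16.1))
[[-0.9, -0.25, 0.34], [-0.43, 0.52, -0.74], [0.0, -0.82, -0.58]]
```

View pics/crop.png

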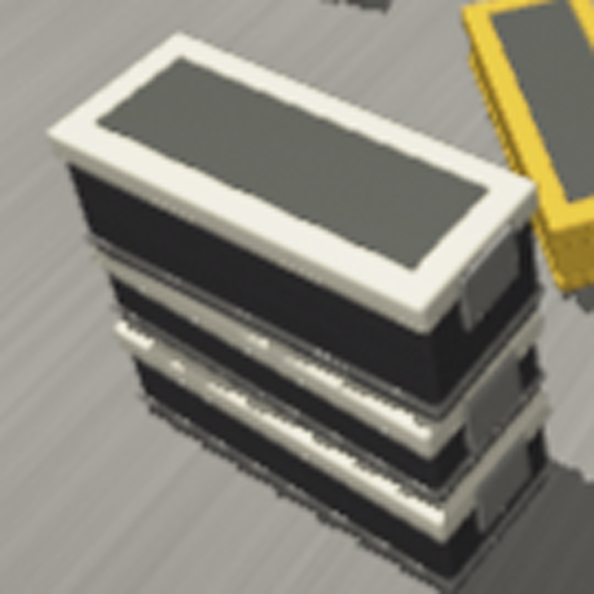

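The enlarged crop confirms it. The stack's middle layer is the shallow dark tin between two white lid edges, with lid edges at about (270,345) and (300,440) in the crop, and the yellow tin is separate. My white threshold picked up some table, so I'm raising it.

```bash
sed -i 's/a.min(2)>120/a.min(2)>150/' h.py
python3 - <<'E'
from h import *
p=eyes.read_camera("top")
print("upper lid",rect(p,lid(p,(75,130,145,240)),.142))
print("lone",rect(p,lid(p,(220,40,275,130)),.04))
# quick corner list for pose check, side cam
s=eyes.read_camera("side")
print("upper lid side",rect(s,lid(s,(100,210,220,290)),.142))
print(telemetry.get_obs()["tool_rot"],telemetry.get_obs()["time_s"])
E
```

```text
upper lid (array([551.6, 241.3]), array([ 55.8, 148. ], dtype=float32), np.float32(-3.69))
lone (array([776. ,   9.3]), array([ 56.5, 148.2], dtype=float32), np.float32(7.6))
upper lid side (array([565.4, 230.4]), array([145.6, 186.2], dtype=float32), np.float32(-44.54))
[1.79996514e+02 3.42282984e-03 1.61966200e+02] 0.95
```

Request:
{"method": "drive_tool", "body": {"angular": [[0,0,-0.125],[0,0,-0.125],[0,0,0],[0,0,0],[0,0,0],[0,0,0],[0,0,0],[0,0,0],[0,0,0],[0,0,0],[0,0,0],[0,0,0],[0,0,0],[0,0,0],[0,0,0],[0,0,0],[0,0,0],[0,0,0]], "delta_pos": [[0,0,0],[0,0,0],[-2.5,-2.35,0],[-2.5,-2.35,0],[-2.5,-2.35,0],[-2.5,-2.35,0],[-2.5,-2.35,0],[-2.5,-2.35,0],[-2.5,-2.35,0],[-2.5,-2.35,0],[-2.5,-2.35,0],[-2.5,-2.35,0],[-2.5,-2.35,0],[-2.5,-2.35,0],[-2.5,-2.35,0],[-2.5,-2.35,0],[-2.4,-2.39,0],[0,0,0]], "gripper": [8.7,8.7,8.7,8.7,8.7,8.7,8.7,8.7,8.7,8.7,8.7,8.7,8.7,8.7,8.7,8.7,8.7,8.7], "squeeze": 25}}

```text
time_s: 2.75
tool_pos: [0.5552, 0.2355, 0.2367]
tool_rot: [-179.8, 0.1, 175.8]
force: [0.0, 0.5, -0.3]
grip_width: 0.0868
grasp_force: 0.0
```

```bash
cat >> h.py <<'E'
def go(x,y,z,yaw):   # z, TCP; prints total shift in tool axes (cm) to be done before and turn (rad)
    o=telemetry.get_obs(); t=np.array(o["tool_pos"]); M=R.from_euler('xyz',o["tool_rot"],degrees=True)
    T=R.from_euler('xyz',[180,0,yaw],degrees=True)
    print("turn first",np.round((M.inv()*T).as_rotvec(),3),"then shift cm",np.round(T.inv().apply(np.array([x,y,z])-t)*100,2),"pos",np.round(t,4),np.round(o["tool_rot"],2),"t",round(o["time_s"],2),"q",np.round(o["qpos"],0))
E
python3 - <<'E'
from h import *
w=eyes.read_camera("wrist"); cv2.imwrite("pics/w1.png",w["pixels"][:,:,::-1])
for q in models.cut_out(w,"upper_tin")[:2]: print(q["p"],q["centre"],rect(w,q["pixels"],.142))
m=lid(w,(0,0,512,384)); print(rect(w,m,.142))
go(.5516,.2413,.0860+.033+.0,176.3)
E
```

```text
0.65 [262.2, 174.0] (array([541.8, 241.9]), array([ 57.3, 134.1], dtype=float32), np.float32(-3.69))
(array([568. , 216.9]), array([10.1, 76. ], dtype=float32), np.float32(-3.68))
turn first [ 0.    -0.    -0.002] then shift cm [ 0.05  0.03 11.75] pos [0.552  0.2409 0.2365] [ 1.7999e+02 -1.0000e-02  1.7616e+02] t 2.85 q [-37.  13.  13.  91.  -3.  77.  62.]
```

View pics/w1.png

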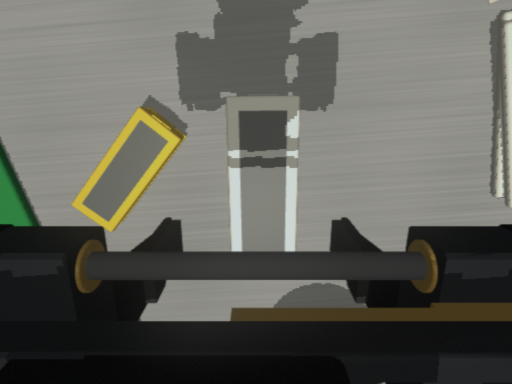

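The wrist view shows the upper lid centred at column 262 between the fingers (170–345), so I'm descending and gripping.

Request:
{"method": "drive_tool", "body": {"angular": [[0,0,0],[0,0,0],[0,0,0],[0,0,0],[0,0,0],[0,0,0],[0,0,0],[0,0,0],[0,0,0],[0,0,0],[0,0,0],[0,0,0],[0,0,0]], "delta_pos": [[0,0,2.5],[0,0,2.5],[0,0,2.5],[0,0,2.5],[0,0,1.5],[0,0,1.1],[0,0,0],[0,0,0],[0,0,0],[0,0,0],[0,0,0],[0,0,0],[0,0,0]], "gripper": [8.7,8.7,8.7,8.7,8.7,8.7,8.7,5,5,5,5,5,5], "squeeze": 25}}

```text
time_s: 4.15
tool_pos: [0.552, 0.2415, 0.1111]
tool_rot: [180.0, 0.0, 176.3]
force: [0.5, -0.8, 2.8]
grip_width: 0.0579
grasp_force: 25.0
```

Request:
{"method": "drive_tool", "body": {"angular": [[0,0,0],[0,0,0],[0,0,0],[0,0,0],[0,0,0],[0,0,0],[0,0,0],[0,0,0],[0,0,0],[0,0,0],[0,0,0],[0,0,0],[0,0,0],[0,0,0],[0,0,0]], "delta_pos": [[0,0,-0.5],[0,0,-1],[0,0,-1.5],[0,0,-1],[0,0.5,0],[0,1.5,0],[0,2,0],[0,2,0],[0,2,0],[0,2,0],[0,2,0],[0,1.8,0],[0,1.2,0],[0,0,0],[0,0,0]], "gripper": [5,5,5,5,5,5,5,5,5,5,5,5,5,5,5]}}

```text
time_s: 5.65
tool_pos: [0.5612, 0.3912, 0.1501]
tool_rot: [-179.9, -0.0, 176.3]
force: [0.7, -1.0, -3.7]
grip_width: 0.0578
grasp_force: 25.0
```

Run:
```python
from h import *
p=eyes.read_camera("top"); cv2.imwrite("pics/t2.png",p["pixels"][:,:,::-1])
print("middle lid",rect(p,lid(p,(85,120,170,260)),.086))
o=telemetry.get_obs();print(o["tool_pos"],o["force"],o["grip_width"])
```

```text
middle lid (array([553.5, 241.3]), array([ 56. , 148.2], dtype=float32), np.float32(-6.16))
[0.56165402 0.390259   0.15025644] [ 0.30027127 -0.30218917 -3.89107885] 0.05782657351202733
```

View pics/t2.png

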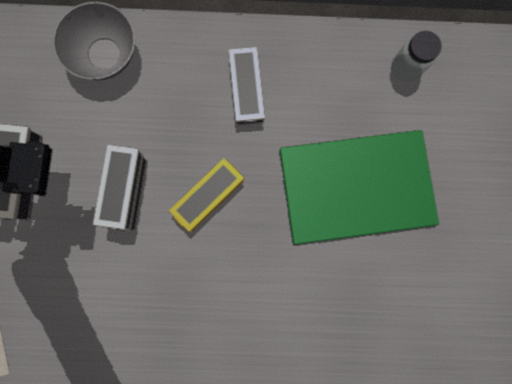

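The middle tin still lies on the bottom one, with its lid at (117,187), and the upper tin hangs at (20,170) over bare table. Setting it down.

Request:
{"method": "drive_tool", "body": {"angular": [[0,0,0],[0,0,0],[0,0,0],[0,0,0],[0,0,0],[0,0,0],[0,0,0],[0,0,0],[0,0,0],[0,0,0]], "delta_pos": [[0,0,1],[0,0,2.5],[0,0,2.5],[0,0,2.5],[0,0,1.7],[0,0,1],[0,0,0.7],[0,0,0.3],[0,0,0.2],[0,0,0]], "gripper": [5,5,5,5,5,5,5,5,5,5]}}

```text
time_s: 6.7
tool_pos: [0.5618, 0.3917, 0.0273]
tool_rot: [179.9, 0.1, 176.3]
force: [0.4, 0.3, -4.4]
grip_width: 0.0578
grasp_force: 25.0
```

Request:
{"method": "drive_tool", "body": {"angular": [[0,0,0],[0,0,0],[0,0,0],[0,0,0]], "delta_pos": [[0,0,0.1],[0,0,0.1],[0,0,0.1],[0,0,0]], "gripper": [5,5,5,5]}}

```text
time_s: 7.1
tool_pos: [0.5617, 0.3917, 0.0251]
tool_rot: [179.9, 0.0, 176.3]
force: [-2.6, -2.3, 4.7]
grip_width: 0.0576
grasp_force: 25.0
```

Request:
{"method": "drive_tool", "body": {"angular": [[0,0,0],[0,0,0],[0,0,0],[0,0,0],[0,0,0],[0,0,0],[0,0,0],[0,0,0],[0,0,0],[0,0,0],[0,0,0.044],[0,0,0]], "delta_pos": [[0,0,0],[0,0,0],[0,0,0],[0,0,0],[0,0,-0.5],[0,0,-1.5],[0,0,-2.5],[0,0,-2.5],[0,0,-2.5],[0,0,-1.5],[0,0,0],[0,0,0]], "gripper": [8.7,8.7,8.7,8.7,8.7,8.7,8.7,8.7,8.7,8.7,8.7,8.7]}}

```text
time_s: 8.3
tool_pos: [0.5617, 0.3916, 0.1349]
tool_rot: [179.9, 0.1, 173.8]
force: [-0.2, -0.8, -0.4]
grip_width: 0.0867
grasp_force: 0.0
```

Run:
```python
from h import *
p=eyes.read_camera("top")
print("middle lid",rect(p,lid(p,(85,120,170,260)),.086))
go(.5535,.2413,.046+.020,173.8)
```

```text
middle lid (array([553.4, 241.3]), array([ 56.1, 148. ], dtype=float32), np.float32(-6.13))
turn first [0. 0. 0.] then shift cm [ -0.85 -15.     6.8 ] pos [0.5613 0.3914 0.134 ] [1.7999e+02 1.0000e-02 1.7382e+02] t 8.35 q [-44.  26.  10.  85.  -5.  69.  50.]
```

Request:
{"method": "drive_tool", "body": {"angular": [[0,0,0],[0,0,0],[0,0,0],[0,0,0],[0,0,0],[0,0,0],[0,0,0],[0,0,0],[0,0,0],[0,0,0],[0,0,0],[0,0,0],[0,0,0],[0,0,0],[0,0,0],[0,0,0],[0,0,0],[0,0,0],[0,0,0],[0,0,0]], "delta_pos": [[0,-1,0],[-0.2,-2.5,0],[-0.25,-3,0],[-0.2,-3,0],[-0.2,-3,0],[0,-1.5,0],[0,-1,0],[0,0,0.8],[0,0,2],[0,0,2],[0,0,1.5],[0,0,0.5],[0,0,0],[0,0,0],[0,0,0],[0,0,0],[0,0,0],[0,0,0],[0,0,0],[0,0,0]], "gripper": [8.7,8.7,8.7,8.7,8.7,8.7,8.7,8.7,8.7,8.7,8.7,8.7,8.7,8.7,5,5,5,5,5,5]}}

```text
time_s: 10.35
tool_pos: [0.5536, 0.2413, 0.0658]
tool_rot: [180.0, 0.0, 173.8]
force: [-0.7, -0.5, 2.2]
grip_width: 0.0576
grasp_force: 25.0
```

Request:
{"method": "drive_tool", "body": {"angular": [[0,0,0],[0,0,0],[0,0,0],[0,0,0],[0,0,0],[0,0,0],[0,0,0],[0,0,0],[0,0,0],[0,0,0],[0,0,0],[0,0,0],[0,0,0],[0,0,0],[0,0,0],[0,0,0],[0,0,0],[0,0,0],[0,0,0],[0,0,0]], "delta_pos": [[0,0,-0.5],[0,0,-1.5],[0,0,-2.5],[0,0,-2.5],[0,0,-1],[-0.2,-1,0],[-0.4,-2.5,0],[-0.6,-4,0],[-0.6,-4,0],[-0.6,-4,0],[-0.6,-4,0],[-0.7,-4,0],[-0.7,-4,0],[-0.7,-4,0],[-0.7,-4,0],[-0.7,-4,0],[-0.5,-3,0],[-0.4,-2.2,0],[-0.2,-1.3,0],[0,0,0]], "gripper": [5,5,5,5,5,5,5,5,5,5,5,5,5,5,5,5,5,5,5,5]}}

```text
time_s: 12.35
tool_pos: [0.5776, -0.2268, 0.1445]
tool_rot: [-179.9, -0.1, 173.5]
force: [-0.9, -0.7, -2.1]
grip_width: 0.0579
grasp_force: 25.0
```

Run:
```python
from h import *
p=eyes.read_camera("top")
print("bottom lid",rect(p,lid(p,(85,120,180,260)),.046))
go(.579,-.2244,.015+.020,173.8)
o=telemetry.get_obs();print(o["force"],o["grip_width"])
```

```text
bottom lid (array([552.8, 243.5]), array([ 58.2, 149.9], dtype=float32), np.float32(-6.01))
turn first [ 0.    -0.002 -0.002] then shift cm [-0.07  0.02 10.96] pos [ 0.5783 -0.2245  0.1446] [ 1.7997e+02 -1.0000e-01  1.7368e+02] t 12.4 q [ -4.  19.  28.  95. -10.  68. 110.]
[-0.32493452  1.03923995 -2.12824109] 0.05747426426779164
```

Request:
{"method": "drive_tool", "body": {"angular": [[0,0,0],[0,0,0],[0,0,0],[0,0,0],[0,0,0],[0,0,0],[0,0,0],[0,0,0],[0,0,0],[0,0,0],[0,0,0]], "delta_pos": [[0,0,1],[0,0,2.5],[0,0,2.5],[0,0,2],[0,0,1.3],[0,0,0.8],[0,0,0.4],[0,0,0.2],[0,0,0.1],[0,0,0.1],[0,0,0]], "gripper": [5,5,5,5,5,5,5,5,5,5,5]}}

```text
time_s: 13.5
tool_pos: [0.5794, -0.2243, 0.037]
tool_rot: [180.0, 0.1, 173.8]
force: [0.3, 0.7, -1.8]
grip_width: 0.0579
grasp_force: 25.0
```

Request:
{"method": "drive_tool", "body": {"angular": [[0,0,0],[0,0,0],[0,0,0],[0,0,0]], "delta_pos": [[0,0,0.1],[0,0,0.1],[0,0,0],[0,0,0]], "gripper": [5,5,5,5]}}

```text
time_s: 13.9
tool_pos: [0.5794, -0.2242, 0.0348]
tool_rot: [180.0, 0.0, 173.8]
force: [0.5, -0.3, -0.4]
grip_width: 0.0583
grasp_force: 25.0
```

Request:
{"method": "drive_tool", "body": {"angular": [[0,0,0],[0,0,0],[0,0,0],[0,0,0],[0,0,0],[0,0,0],[0,0,0],[0,0,0],[0,0,0],[0,0,0],[0,0,0],[0,0,0]], "delta_pos": [[0,0,0.05],[0,0,0],[0,0,0],[0,0,0],[0,0,0],[0,0,0],[0,0,-0.5],[0,0,-2],[0,0,-3],[0,0,-3],[0,0,-1.5],[0,0,0]], "gripper": [5,5,8.7,8.7,8.7,8.7,8.7,8.7,8.7,8.7,8.7,8.7]}}

```text
time_s: 15.1
tool_pos: [0.5807, -0.2249, 0.1367]
tool_rot: [-180.0, 0.3, 173.8]
force: [0.3, 0.0, 0.5]
grip_width: 0.0871
grasp_force: 0.0
```

Run:
```python
from h import *
go(.5617,.3917,.0251,176.3)
```

```text
turn first [-0.001  0.005 -0.044] then shift cm [ 5.88 61.41 11.16] pos [ 0.5807 -0.2249  0.1367] [-179.97    0.29  173.77] t 15.1 q [ -4.  20.  28.  96. -10.  67. 110.]
```

Request:
{"method": "drive_tool", "body": {"angular": [[0,0,-0.044],[0,0,0],[0,0,0],[0,0,0],[0,0,0],[0,0,0],[0,0,0],[0,0,0],[0,0,0],[0,0,0],[0,0,0],[0,0,0],[0,0,0],[0,0,0],[0,0,0],[0,0,0],[0,0,0],[0,0,0],[0,0,0],[0,0,0]], "delta_pos": [[0,0,0],[0.2,1.9,0],[0.3,3,0],[0.4,4,0],[0.4,4,0],[0.4,4,0],[0.4,4,0],[0.4,4,0],[0.4,4,0],[0.4,4,0],[0.4,4,0],[0.4,4,0],[0.4,4,0],[0.4,4,0],[0.4,4,0],[0.3,3.5,0],[0.3,3,0],[0.2,2,0],[0,0,0],[0,0,0]], "gripper": [8.7,8.7,8.7,8.7,8.7,8.7,8.7,8.7,8.7,8.7,8.7,8.7,8.7,8.7,8.7,8.7,8.7,8.7,8.7,8.7]}}

```text
time_s: 17.1
tool_pos: [0.5574, 0.3914, 0.1321]
tool_rot: [-179.8, -0.1, 176.3]
force: [0.5, -0.7, -0.1]
grip_width: 0.0873
grasp_force: 0.0
```

Run:
```python
from h import *
go(.5617,.3917,.0251,176.3)
p=eyes.read_camera("top")
print("bottom lid",rect(p,lid(p,(85,120,180,260)),.046))
print("mid on board",rect(p,lid(p,(290,130,430,240)),.055))
```

```text
turn first [-0.003 -0.002  0.   ] then shift cm [-0.43  0.06 10.7 ] pos [0.5574 0.3914 0.1321] [-1.7985e+02 -1.1000e-01  1.7631e+02] t 17.1 q [-45.  26.  10.  86.  -5.  69.  52.]
bottom lid (array([552.1, 243.1]), array([ 55.7, 148. ], dtype=float32), np.float32(-6.14))
mid on board (array([ 578.9, -223.1]), array([ 56. , 147.8], dtype=float32), np.float32(-6.17))
```

Request:
{"method": "drive_tool", "body": {"angular": [[0,0,0],[0,0,0],[0,0,0],[0,0,0],[0,0,0],[0,0,0],[0,0,0],[0,0,0],[0,0,0],[0,0,0],[0,0,0],[0,0,0],[0,0,0],[0,0,0],[0,0,0]], "delta_pos": [[-0.4,0,0],[0,0,1],[0,0,2.5],[0,0,2.5],[0,0,2.5],[0,0,1.5],[0,0,0.6],[0,0,0],[0,0,0],[0,0,0],[0,0,0],[0,0,0],[0,0,0],[0,0,0],[0,0,0]], "gripper": [8.7,8.7,8.7,8.7,8.7,8.7,8.7,8.7,8.7,5,5,5,5,5,5]}}

```text
time_s: 18.65
tool_pos: [0.5621, 0.3921, 0.0283]
tool_rot: [-180.0, 0.0, 176.3]
force: [-1.5, -0.6, 2.7]
grip_width: 0.058
grasp_force: 25.0
```

Request:
{"method": "drive_tool", "body": {"angular": [[0,0,0],[0,0,0],[0,0,0],[0,0,0],[0,0,0],[0,0,0.042],[0,0,0],[0,0,0],[0,0,0],[0,0,0],[0,0,0],[0,0,0],[0,0,0],[0,0,0],[0,0,0],[0,0,0]], "delta_pos": [[0,0,-0.5],[0,0,-1.5],[0,0,-2.5],[0,0,-2.5],[0,0,-1.5],[0,0,0],[0,-0.5,0],[0,-1.5,0],[-0.1,-2,0],[-0.1,-2.5,0],[-0.1,-2.5,0],[-0.1,-2.5,0],[-0.1,-2,0],[-0.1,-1.3,0],[0,0,0],[0,0,0]], "gripper": [5,5,5,5,5,5,5,5,5,5,5,5,5,5,5,5]}}

```text
time_s: 20.25
tool_pos: [0.5521, 0.2453, 0.1132]
tool_rot: [179.9, 0.0, 173.9]
force: [0.2, 1.0, -2.9]
grip_width: 0.0579
grasp_force: 25.0
```

Run:
```python
from h import *
p=eyes.read_camera("top"); 
go(.5530,.2433,.0743,173.9)
z=telemetry.get_obs()["tool_pos"][2]-.028+.056
q=models.cut_out(p,"upper_tin"); print([(d["p"],rect(p,d["pixels"],z)) for d in q[:1]])
print("wrist")
w=eyes.read_camera("wrist")
cv2.imwrite("pics/w3.png",w["pixels"][:,:,::-1])
```

```text
turn first [0.001 0.    0.001] then shift cm [-0.13 -0.27  3.89] pos [0.552  0.2461 0.1132] [179.92   0.   173.98] t 20.3 q [-38.  18.  13.  99.  -5.  64.  61.]
[(0.55, (array([497.7, 243.1]), array([46.6, 71.4], dtype=float32), np.float32(83.6)))]
wrist
```

View pics/w3.png

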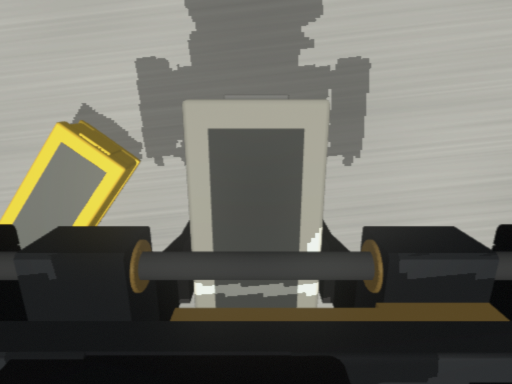

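The wrist view shows the upper tin held square between the fingers, lid spanning columns 185–328 and far edge at row 100. I'm correcting sideways and lowering it.

Request:
{"method": "drive_tool", "body": {"angular": [[0,0,0],[0,0,0],[0,0,0],[0,0,0],[0,0,0],[0,0,0],[0,0,0],[0,0,0],[0,0,0]], "delta_pos": [[-0.1,-0.2,0],[0,0,0.8],[0,0,1.3],[0,0,0.9],[0,0,0.4],[0,0,0.2],[0,0,0.1],[0,0,0],[0,0,0]], "gripper": [5,5,5,5,5,5,5,5,5]}}

```text
time_s: 21.3
tool_pos: [0.5533, 0.2425, 0.0766]
tool_rot: [180.0, 0.0, 173.9]
force: [0.4, -0.9, -3.4]
grip_width: 0.0578
grasp_force: 25.0
```

Request:
{"method": "drive_tool", "body": {"angular": [[0,0,0],[0,0,0],[0,0,0],[0,0,0]], "delta_pos": [[0,0,0.1],[0,0,0.1],[0,0,0],[0,0,0]], "gripper": [5,5,5,5]}}

```text
time_s: 21.7
tool_pos: [0.5532, 0.2425, 0.0743]
tool_rot: [180.0, 0.0, 173.9]
force: [0.0, -0.3, -3.3]
grip_width: 0.0578
grasp_force: 25.0
```

Request:
{"method": "drive_tool", "body": {"angular": [[0,0,0],[0,0,0],[0,0,0],[0,0,0]], "delta_pos": [[0,0,0.05],[0,0,0.05],[0,0,0],[0,0,0]], "gripper": [5,5,5,5]}}

```text
time_s: 22.1
tool_pos: [0.5532, 0.2425, 0.0743]
tool_rot: [180.0, 0.0, 173.9]
force: [-2.5, -0.9, 5.0]
grip_width: 0.0578
grasp_force: 25.0
```

Contact. Releasing and rising.

Request:
{"method": "drive_tool", "body": {"angular": [[0,0,0],[0,0,0],[0,0,0],[0,0,0],[0,0,0],[0,0,0],[0,0,0],[0,0,0],[0,0,0],[0,0,0],[0,0,0],[0,0,0],[0,0,0],[0,0,0],[0,0,0]], "delta_pos": [[0,0,0],[0,0,0],[0,0,0],[0,0,0],[0,0,-0.5],[0,0,-2],[0,0,-3],[0,0,-3],[0,0,-2],[0,4,-1],[0,4,0],[0,4,0],[0,3,0],[0,0,0],[0,0,0]], "gripper": [8.7,8.7,8.7,8.7,8.7,8.7,8.7,8.7,8.7,8.7,8.7,8.7,8.7,8.7,8.7]}}

```text
time_s: 23.6
tool_pos: [0.5686, 0.392, 0.1878]
tool_rot: [-180.0, -0.0, 174.0]
force: [-0.8, -0.5, -0.2]
grip_width: 0.0872
grasp_force: 0.0
```

Run:
```python
from h import *
p=eyes.read_camera("top"); s=eyes.read_camera("side")
print("upper lid",rect(p,lid(p,(85,120,180,260)),.102))
print("mid on board",rect(p,lid(p,(290,130,430,240)),.055))
cv2.imwrite("pics/end.png",np.vstack([p["pixels"][100:280],s["pixels"][100:384]])[:,:,::-1])
```

```text
upper lid (array([552.4, 242.6]), array([ 55.7, 148. ], dtype=float32), np.float32(-6.16))
mid on board (array([ 578.9, -223.1]), array([ 56. , 147.8], dtype=float32), np.float32(-6.17))
```

View pics/end.png

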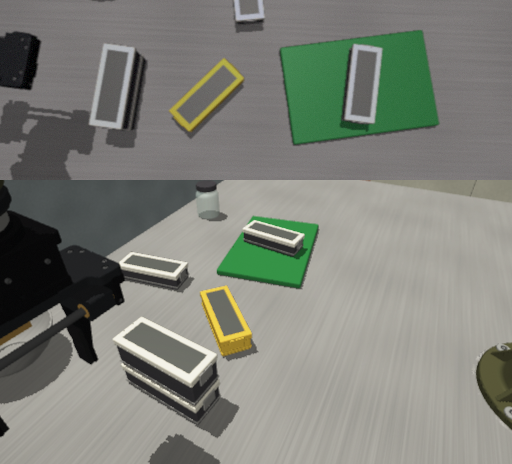

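The upper tin sits square on the bottom one, with its lid at about (115,85) in the composite, and the middle tin lies on the board at (364,83). The gripper is clear.

```bash
python3 -c "
from cell import env
print(env.sign_off())"
```

```text
the job is handed in; nothing more can be done
None
```

The job is handed in (no verdict was shown): the middle tin is released on the green board, and the upper tin is back on the bottom tin, within about 1 mm and less than 1° by the top camera.

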